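Set the size slide of the pickup routing jig

ROBOT

A 7-joint arm with a two-finger parallel gripper is mounted at the origin on the work surface. World frame = base frame: x ahead of the robot, y to its left, z up, the work surface at z = 0. Lengths are in m, angles in rad, forces in N, time in s.
With the tool pointing down it reaches from about 0.35 to 0.9 m from the base axis. Payload 19.9 kg.
Tool frame: the origin (TCP) lies midway between the tips of the shut fingers; the grasp point (between the pads) lies 19 mm behind it; z points along the fingers, y is the line along which they close (so a half turn about z gives the same grasp; the last joint's range is limited). The gripper opens to 94 mm and grips with 3 to 60 N. Pads are 16 mm wide; open, the fingers measure 119 mm over their backs; the gripper's body (75 mm by 177 mm) begins 78 mm behind the grasp point.
Start: joints at [-1.337, 0.417, -0.01, 1.614, 0.005, 1.111, -0.053], TCP at [0.17, 0.601, 0.205] pointing down, gripper open.
Joint ranges: [-2.81, 2.81], [-0.39, 2.02], [-1.27, 1.25], [0.06, 2.57], [-1.19, 4.33], [0.19, 2], [-2.82, 2.82]. Speed limits (rad/s): [1.89, 1.89, 2.39, 2.39, 3.01, 3.01, 3.01].

INTERFACE

Orientations are given as a unit quaternion [w, x, y, z].
In Python, from bench import monitor, eyes, bot, nets gives the robot as it stands.
- The arm moves only by the shell command python3 -m pendant 'ROWS' [OPENING] [FORCE]. ROWS is JSON, a list of rows, each a list of 4 numbers: the shift along the tool's x, y, z in mm, then the turn about the tool's z in rad. In form: [[tx, ty, tz, twist], ...]. A call has 1 to 12 rows; each row is the pose to reach, as a shift and turn from the pose commanded when the call began, along the tool's axes at that moment; what a row does not reach only later rows make up. A row lasts 1/10 s, in which the tool goes at most 50 mm and 8.59 degrees, less where a joint would pass 70% of its speed; a pose out of reach is approached as far as the arm can. A call with a gripper value outside its range is refused whole. OPENING is the opening, from -1 (shut) to 1 (fully open), set as the call begins (- or left out, the last holds). The fingers move at their own pace and stop on an object; FORCE is the grip in N (left out, the last holds). Time passes only in rows, so rows that repeat a pose let the fingers close. It gives the time, the measured TCP pose, the force, the opening and the grip force at its end, in the units of the state.
- monitor.state(): the state, without advancing time (a new reading comes with each control period).
- eyes.snapshot(name): name is "scene" or "top" or "wrist"; returns (picture, depth): 420x560x3 uint8, red, green, blue; 420x560 float32, m along the optical axis (not along the pixel's ray), 0 where there is no reading.
- eyes.camera_params(name): a dict with "fovy" (degrees; the focal length in pixels is half the picture's height over the tangent of half this angle, whatever the lens; pixels are square), "cx", "cy" (the principal point, pixels), "rvec" (rotation vector, rad) and "tvec" (3), from world to camera coordinates, as OpenCV has them; the wrist camera has in their place "hand_eye" (4x4, takes a point from camera to tool coordinates, whose origin is the TCP and whose axes are the flange's). Camera axes: x right, y down, z forward; pixel columns grow to the right and rows downward; lengths in m; the calibration is good to about 2 mm. A picture is of the moment at which its call begins: read the wrist's pose just before it. camera_params takes no time and is no camera call.
- bot.job_done(): hands the job in; it is judged then, once.
Trained networks look in the newest picture that a camera, given by its name, has taken for a name from the list of things; names that differ only in an ending like _2 or _b are one class to them, and where a whole thing is asked for, a point or a joint stands for the part that bears it (a point fixed in the world has none). Each returns a list of dicts, best first, with "confidence" (0 to 1); they miss things now and then, are a little off and sometimes report something else, mostly with a low value. They report only what shows in the picture. A call takes as long as a camera call. They do not tell look-alikes from the thing itself.
- nets.silhouettes(camera, label): "region" (420x560 bool, what is visible of it) and "xy" ([column, row] in pixels, amid what is visible of it).
The state is a dict: "t": time; "qpos": joint angles; "joint_velocities": joint speeds; "joint_torque": joint torques, N m; "tool_pos": TCP position; "orientation": TCP orientation; "contact_force": force on the tool from outside, world axes, zero at the start; "wrist_torque": the same for the moment, N m; "width": finger opening in m; "gripper_force": force on a finger pad.
Only numpy, scipy, OpenCV 4.12 (cv2) and the standard library are available. Lean on these libraries where they do the work, as an engineer would, in place of code of your own. Each camera call takes 0.05 s, during which the arm holds its last target. There are 200 camera calls.

TASK

Set up the pickup routing jig for the guitar pickup that lies in its framed cradle. First clear both wooden offcuts off the slide's track into the wooden scrap tray; only when both are there, slide the black size slide fully home, against its end stop, at the end whose brass size tab (wide or narrow) matches that pickup. Leave the pickups and the other things on the bench where they are, and leave nothing held.

Things in the scene. Friction and masses are not known exactly. Their poses are not given: they have to be found in the camera images.
- jig: Fixed aluminium routing jig; place and yaw (1.1 to 1.7 rad) vary. Origin on the bench (z=0); x across the track, from the cradle to the beam; y along the track. Plate x -115..+75, y -175..+175 mm, top 30 mm high. The slide's track runs along y at x=+35. The slide and offcuts on it stand under a bridge beam (see point beam).
- beam (a point): Middle of the underside of the grey bridge beam, jig x=+38 mm, 130 mm above the plate. Beam: jig x +23..+53, y -175..+175, 25 mm thick; posts 22 mm wide (y), jig x +30..+53, at y=-150 and +150. It bars a vertical gripper from the track: reach under it with the tool leaning 32 to 45 degrees, hand on the cradle's (jig -x) side.
- track_mid (a point): Middle of the track on the plate's top surface (30 mm above the bench); axes as the jig's.
- cradle (a point): Centre of the cradle, on the plate's top: a low steel frame (6 mm high, inside 46 mm in x by 78 mm in y) at jig x=-78, y=-85 mm. The pickup in it is the one to set up for. The other pickup lies unframed on the plate at about jig x=-78, y=+85.
- size_slide (a joint): Position of the black size slide along the jig's y, m; 0 mid-track, end stops at -0.09 and +0.09. Starts within 0.025 of the middle; slides with about 3 N of friction and slight damping, and stays where it is left.
- slide_grip (a point): On the slide's upright fin, 26 mm above the plate. The fin is 14 mm wide (y), 24 mm deep (x) and its top 37 mm above the plate; a flat pointer at its foot sticks out 35 mm to -x. Axes as the jig's.
- tab_wide: Fixed brass size tab, 22 mm (x) by 40 mm (y), 4 mm high, on the plate at jig x=-18 and y=+90 or -90 mm: it marks that end of the track as the one for the wide pickup. Origin: centre of its underside; axes as the jig's.
- tab_narrow: Fixed brass size tab, 9 mm (x) by 40 mm (y), 4 mm high, at the other end, y=-90 or +90: marks the end for the narrow pickup. Origin: centre of its underside; axes as the jig's.
- pickup_wide: Wide black guitar pickup, two rows of steel poles, 38 mm (x) by 70 mm (y) by 18 mm high, loose on the plate. Origin: centre of underside.
- pickup_narrow: Narrow black guitar pickup, one row of poles, 18 mm (x) by 70 mm (y) by 18 mm high, loose on the plate. Origin: centre of underside.
- offcut_tall: Loose pale wood offcut, 34 mm (x) by 24 mm (y) by 32 mm high, 20 to 42 g, standing on the track 75 to 90 mm to one side of its middle, turned up to 0.2 rad from the jig. Origin: centre of underside; own axes.
- offcut_low: Loose browner wood offcut, 40 mm (x) by 22 mm (y) by 26 mm high, 20 to 42 g, likewise on the track on the other side of the middle. Origin: centre of underside; own axes.
- tray: Fixed open wooden scrap tray, 180 mm (x) by 130 mm (y) by 45 mm high, walls and floor 5 mm. Origin: centre of its underside, on the bench.
- glue: Bystander: loose white glue bottle, 52 mm across, 130 mm high. Origin: centre of underside.
- tin: Bystander: loose steel tin, 68 mm across, 70 mm high. Origin: centre of underside.
- driver: Bystander: loose screwdriver lying left of and beyond the jig, 190 mm long. Origin: centre of its underside. Its x axis points from handle to tip.
Things that resemble listed ones, but are neither listed nor needed, are in the scene too. Of the things that look like the tray, take the one that is farthest to the robot's left at the start.

How it is judged:
On the way:
1. both offcuts lie in the tray while the slide is still away from both end stops (within 60 mm of the middle) (x of offcut_tall in the frame of tray between -0.085 and 0.085 m and y of offcut_tall in the frame of tray between -0.06 and 0.06 m and z of offcut_tall in the frame of tray between -0.01 and 0.065 m and x of offcut_low in the frame of tray between -0.085 and 0.085 m and y of offcut_low in the frame of tray between -0.06 and 0.06 m and z of offcut_low in the frame of tray between -0.01 and 0.065 m and value of joint size_slide between -0.06 and 0.06 m), for 0.2 s.
At the end, for the whole second after the job is handed in: The slide is at rest within 3 mm of its end stop at the end whose tab matches the pickup in the cradle, and both offcuts lie at rest inside the tray (((horizontal distance between pickup_wide and cradle below 0.04 m and y of tab_wide in the frame of jig above 0 m and value of joint size_slide above 0.087 m) or (horizontal distance between pickup_wide and cradle below 0.04 m and y of tab_wide in the frame of jig below 0 m and value of joint size_slide below -0.087 m) or (horizontal distance between pickup_narrow and cradle below 0.04 m and y of tab_narrow in the frame of jig above 0 m and value of joint size_slide above 0.087 m) or (horizontal distance between pickup_narrow and cradle below 0.04 m and y of tab_narrow in the frame of jig below 0 m and value of joint size_slide below -0.087 m)) and x of offcut_tall in the frame of tray between -0.085 and 0.085 m and y of offcut_tall in the frame of tray between -0.06 and 0.06 m and z of offcut_tall in the frame of tray between -0.01 and 0.065 m and x of offcut_low in the frame of tray between -0.085 and 0.085 m and y of offcut_low in the frame of tray between -0.06 and 0.06 m and z of offcut_low in the frame of tray between -0.01 and 0.065 m and linear speed of each of offcut_tall, offcut_low below 0.02 m/s and velocity of joint size_slide between -0.01 and 0.01 m/s); the robot touches nothing.
It fails at once if the glue bottle is shifted more than 20 mm (distance of glue from where it was at the start of the episode above 0.02 m).
It fails at once if the tin is shifted more than 20 mm (distance of tin from where it was at the start of the episode above 0.02 m).
It fails at once if the screwdriver is shifted more than 20 mm (distance of driver from where it was at the start of the episode above 0.02 m).
It fails at once if the wide pickup is shifted more than 12 mm (distance of pickup_wide from where it was at the start of the episode above 0.012 m).
It fails at once if the narrow pickup is shifted more than 12 mm (distance of pickup_narrow from where it was at the start of the episode above 0.012 m).
It also fails if it takes over 72 s, if anything falls off the work surface, if the arm or the gripper's body presses on something with over 40 N, if the wrist force passes 120 N, or if a joint passes its speed limit or range.

## Working session

There is one attempt and no reset: what is moved stays moved. The work goes in short steps, Python scripts to look and compute and a shell command to move; the robot and the scene stay as the last step left them, time stands still between calls to the robot, and variables do not carry over. Pictures are saved under pics/ and viewed, at most 10 in all, crops included, and the job is handed in when it is done.

```bash
ls; mkdir -p pics; cat > h.py <<'E'
import numpy as np, cv2
from scipy.spatial.transform import Rotation as R
from bench import monitor, eyes, bot, nets
def toolT(s=None):
    s=s or monitor.state(); q=s['orientation']; T=np.eye(4)
    T[:3,:3]=R.from_quat([q[1],q[2],q[3],q[0]]).as_matrix(); T[:3,3]=s['tool_pos']; return T
def camT(name,T=None):
    p=eyes.camera_params(name); f=210/np.tan(np.radians(p['fovy'])/2)
    if name=='wrist': W=(toolT() if T is None else T)@np.array(p['hand_eye'])
    else:
        M=np.eye(4); M[:3,:3]=cv2.Rodrigues(np.array(p['rvec'],float))[0]; M[:3,3]=np.ravel(p['tvec']); W=np.linalg.inv(M)
    return W,f,p['cx'],p['cy']
def cloud(name,depth,cam=None):
    W,f,cx,cy=cam or camT(name); v,u=np.mgrid[:420,:560]
    P=np.stack([(u-cx)/f*depth,(v-cy)/f*depth,depth],-1)
    X=P@W[:3,:3].T+W[:3,3]; X[depth<=0]=np.nan; return X
def save(n,im): cv2.imwrite('pics/'+n,im[:,:,::-1])
E
python3 - <<'E'
from h import *
s=monitor.state(); print({k:np.round(v,3).tolist() for k,v in s.items()})
for c in ['scene','top']:
    im,d=eyes.snapshot(c); save(c+'0.png',im); np.savez(c+'0.npz',im=im,d=d)
    p=eyes.camera_params(c); print(c,p)
    X=cloud(c,d)
    for n in ['jig','beam','tray','offcut_tall','offcut_low','size_slide','pickup_wide','pickup_narrow','tab_wide','tab_narrow','glue','tin','driver']:
        for r in nets.silhouettes(c,n)[:4]:
            m=r['region']; pts=X[m]; pts=pts[~np.isnan(pts[:,0])]
            if len(pts): print(c,n,round(r['confidence'],2),np.round(r['xy']),m.sum(),np.round(np.median(pts,0),3),'zmax',np.round(np.percentile(pts[:,2],97),3))
print(eyes.camera_params('wrist'))
E
```

```text
pics
{'t': 0.0, 'qpos': [-1.336, 0.418, -0.01, 1.614, 0.005, 1.111, -0.053], 'joint_velocities': [-0.001, -0.001, -0.0, 0.001, 0.001, 0.0, -0.001], 'joint_torque': [-0.0, -85.125, 0.639, -42.6, -0.049, 0.019, 0.0], 'tool_pos': [0.17, 0.601, 0.205], 'orientation': [-0.0, 0.137, 0.991, -0.001], 'contact_force': [-0.331, 0.116, -0.23], 'wrist_torque': [0.063, 0.01, -0.019], 'gripper_force': 0.0, 'width': 0.094}
scene {'fovy': 55.99912031371364, 'cx': 279.46511778921445, 'cy': 209.466060561725, 'rvec': array([ 2.13770778,  1.25749413, -0.46283161]), 'tvec': array([-0.2283823 , -0.27135996,  1.39739631])}
scene jig 0.56 [325. 235.] 9262 [0.605 0.078 0.03 ] zmax 0.185
scene beam 0.64 [325. 233.] 8877 [0.606 0.077 0.03 ] zmax 0.185
scene beam 0.41 [284. 222.] 170 [ 0.501 -0.009  0.046] zmax 0.05
scene tray 0.74 [ 98. 233.] 3146 [ 0.259 -0.463  0.006] zmax 0.045
scene tray 0.73 [176. 282.] 3958 [ 0.511 -0.324  0.005] zmax 0.045
scene offcut_tall 0.74 [354. 248.] 207 [0.666 0.107 0.058] zmax 0.063
scene offcut_low 0.58 [317. 203.] 145 [0.503 0.105 0.051] zmax 0.057
scene size_slide 0.52 [342.
[... 1579 characters left out ...]
1] zmax 0.188
top tab_narrow 0.58 [263. 207.] 40 [0.49  0.055 0.034] zmax 0.038
top glue 0.78 [128. 219.] 439 [0.436 0.404 0.087] zmax 0.133
top tin 0.81 [381. 134.] 547 [ 0.697 -0.275  0.068] zmax 0.074
top driver 0.86 [169. 150.] 348 [0.65  0.334 0.022] zmax 0.029
{'fovy': 71.34746147899028, 'cx': 279.67303240702114, 'cy': 205.15274286759376, 'hand_eye': array([[-1.34638398e-03, -9.58874571e-01, -2.83826962e-01,
         8.20801832e-02],
       [ 9.99998969e-01, -1.43260887e-03,  9.62192705e-05,
        -5.35630735e-04],
       [-4.98875235e-04, -2.83826540e-01,  9.58875512e-01,
        -1.80328737e-01],
       [ 0.00000000e+00,  0.00000000e+00,  0.00000000e+00,
         1.00000000e+00]])}
```

View pics/top0.png

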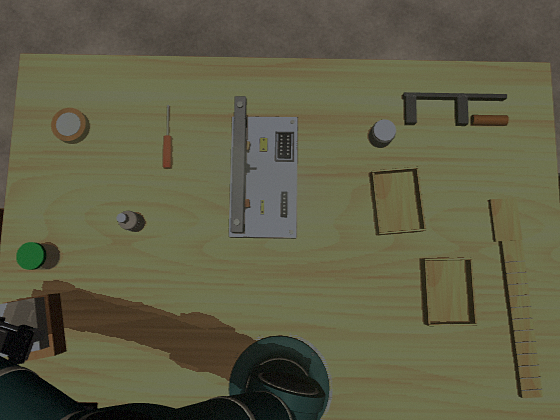

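View pics/scene0.png

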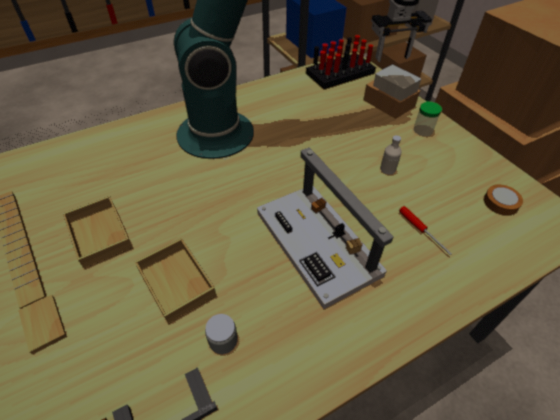

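```bash
python3 - <<'E'
from h import *
a=np.load('scene0.npz'); b=np.load('top0.npz')
Xs=cloud('scene',a['d']);Xt=cloud('top',b['d'])
for u,v in [(390,98),(395,85),(375,95),(400,105)]: print('scene',u,v,np.round(Xs[v,u],3))
for u,v in [(45,330),(57,320),(30,310),(397,200),(447,290)]: print('top',u,v,np.round(Xt[v,u],3))
g=lambda im,x,y,w,h: cv2.resize(im[y:y+h,x:x+w],(400,300),interpolation=cv2.INTER_CUBIC)
A=np.hstack([g(a['im'],340,45,120,90),g(a['im'],240,145,160,160)]);B=np.hstack([g(b['im'],220,90,90,160),g(b['im'],340,150,160,190)])
save('crop1.png',np.clip(np.vstack([A,B]).astype(float)*1.5,0,255).astype(np.uint8))
# tray rims
for n in [0]:
    for r in nets.silhouettes('top','tray')[:3]:
        pts=Xt[cv2.dilate(r['region'].astype(np.uint8),np.ones((3,3)))>0]; pts=pts[pts[:,2]>0.035]
        (c,s,ang)=cv2.minAreaRect((pts[:,:2]*1000).astype(np.float32)); print(r['confidence'],c,s,ang)
# jig plate from top and scene
for X,n in [(Xt,'top'),(Xs,'scene')]:
    m=(X[...,0]>.35)&(X[...,0]<.85)&(X[...,1]>-.12)&(X[...,1]<.25)
    pl=X[m&(X[...,2]>.022)&(X[...,2]<.04)]; be=X[m&(X[...,2]>.17)]
    for p in (pl,be): print(n,len(p),np.median(p[:,2]),cv2.minAreaRect((p[:,:2]*1000).astype(np.float32)))
E
```

```text
scene 390 98 [0.2   0.608 0.066]
scene 395 85 [0.199 0.618 0.116]
scene 375 95 [0.132 0.599 0.043]
scene 400 105 [0.238 0.626 0.053]
top 45 330 [0.149 0.609 0.082]
top 57 320 [0.169 0.604 0.03 ]
top 30 310 [0.202 0.635 0.114]
top 397 200 [ 0.52  -0.33   0.003]
top 447 290 [ 0.269 -0.464  0.007]
0.75 (514.3311157226562, -322.89935302734375) (179.94149780273438, 132.11558532714844) 5.827822685241699
0.63 (266.41656494140625, -458.50860595703125) (180.16075134277344, 133.52935791015625) 1.9178389310836792
top 5976 0.030143333429412 ((579.524169921875, 55.168155670166016), (350.8001403808594, 189.5951690673828), 0.43045076727867126)
top 1672 0.18487469450366356 ((579.0956420898438, 112.66641235351562), (350.6595458984375, 30.46172523498535), 0.26016756892204285)
scene 6374 0.029033413287126386 ((580.2308349609375, 54.380104064941406), (352.0181579589844, 193.204345703125), 0.12870171666145325)
scene 1636 0.18335751824829394 ((579.9345092773438, 110.80819702148438), (350.810302734375, 31.96639633178711), 0.19894470274448395)
```

View pics/crop1.png

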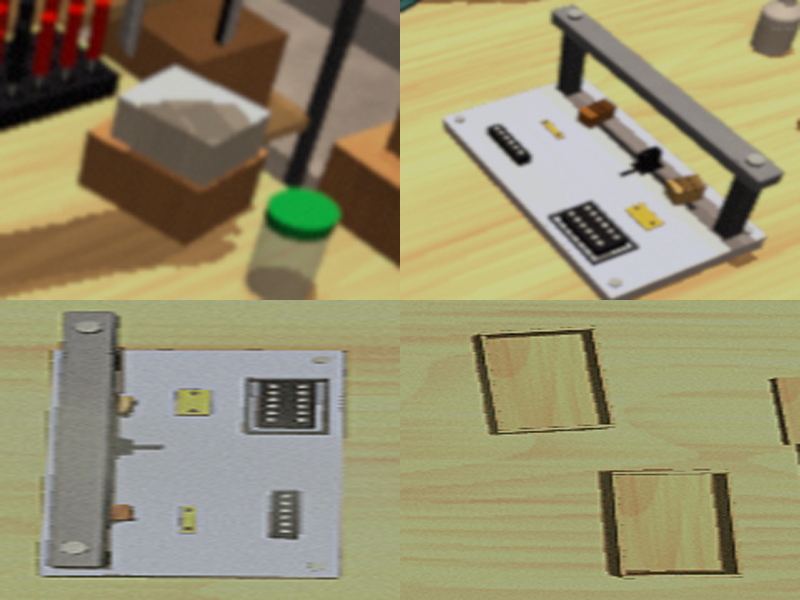

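Of the trays, top px (397,200) at y=-0.32 and (447,290) at y=-0.46, the first lies farther left. The box at px (45,325) is a solid block, not a tray. The cradle frame (top px 285,146) holds the wide two-row pickup, and the wide tab (263,145) is at the same far end, so the slide goes to world +x (jig -y). First I'll test how the arm moves.

```bash
python3 -m pendant '[[0,0,-50,0],[0,0,-100,0],[0,0,-150,0.1],[0,0,-150,0.1]]' 0.2 20; python3 -c "
from h import *
s=monitor.state();print(np.round(s['qpos'],3));print(np.round(toolT(),3))"
```

```text
t: 1.85
tool_pos: [0.1707, 0.6032, 0.3626]
orientation: [0.0, 0.189, 0.982, 0.005]
contact_force: [0.6, 1.0, -0.3]
width: 0.0651
gripper_force: 0.0
[-1.353  0.321  0.012  1.398 -0.004  1.413 -0.15 ]
[[-0.929  0.371  0.002  0.171]
 [ 0.371  0.929  0.009  0.603]
 [ 0.001  0.01  -1.     0.363]
 [ 0.     0.     0.     1.   ]]
```

```bash
python3 -m pendant '[[30,-12,-40,0],[60,-24,-80,0],[90,-36,-120,0],[120,-48,-160,0],[160,-63,-200,0],[160,-63,-250,0],[160,-63,-300,0],[160,-63,-350,0],[160,-63,-400,0],[160,-63,-450,0],[160,-63,-500,0],[160,-63,-500,0]]'; python3 -c "
from h import *
s=monitor.state();print(np.round(s['qpos'],3));print(np.round(toolT(),3))"
```

```text
t: 3.05
tool_pos: [-0.0013, 0.5666, 0.6627]
orientation: [-0.006, 0.187, 0.982, 0.029]
contact_force: [0.3, -0.5, -0.5]
width: 0.0568
gripper_force: 0.0
[-1.794  0.269  0.265  0.818 -0.079  2.003 -0.381]
[[-0.93   0.367 -0.001 -0.001]
 [ 0.367  0.929  0.059  0.567]
 [ 0.022  0.055 -0.998  0.663]
 [ 0.     0.     0.     1.   ]]
```

```bash
python3 -m pendant '[[0,0,50,0],[0,0,80,0],[0,0,80,0]]'; python3 -c "
from h import *
s=monitor.state();print(np.round(s['qpos'],3));print(np.round(toolT(),3))"
```

```text
t: 3.35
tool_pos: [-0.0017, 0.5711, 0.5788]
orientation: [-0.005, 0.187, 0.982, 0.026]
contact_force: [-0.5, -0.4, 0.9]
width: 0.0561
gripper_force: 0.0
[-1.821  0.204  0.255  1.09  -0.053  1.8   -0.39 ]
[[-0.93   0.367 -0.    -0.002]
 [ 0.366  0.929  0.053  0.571]
 [ 0.019  0.049 -0.999  0.579]
 [ 0.     0.     0.     1.   ]]
```

```bash
python3 -m pendant '[[0,0,-50,0],[0,0,-100,0],[0,0,-150,0],[0,0,-200,0],[0,0,-250,0],[0,0,-300,0]]'; cat > st.py <<'E'
from h import *
s=monitor.state();print(np.round(s['qpos'],3));T=toolT(s);print(np.round(T[:3],3), 'tilt',np.degrees(np.arccos(-T[2,2])))
E
python3 st.py;  python3 -m pendant '[[0,0,-300,0],[0,0,-300,0],[0,0,-300,0],[0,0,-300,0]]';python3 st.py
```

```text
t: 3.95
tool_pos: [-0.0014, 0.5369, 0.6974]
orientation: [-0.011, 0.186, 0.981, 0.058]
contact_force: [-0.3, 0.0, 0.2]
width: 0.0563
gripper_force: 0.0
[-1.872  0.197  0.342  0.832 -0.077  2.004 -0.381]
[[-0.93   0.367 -0.001 -0.001]
 [ 0.364  0.924  0.119  0.537]
 [ 0.044  0.11  -0.993  0.697]] tilt 6.810035748585834
t: 4.35
tool_pos: [-0.0012, 0.5025, 0.7301]
orientation: [-0.017, 0.186, 0.978, 0.088]
contact_force: [-0.9, 0.0, -0.3]
width: 0.0563
gripper_force: 0.0
[-2.045  0.118  0.51   0.854 -0.07   2.004 -0.383]
[[-0.93   0.367 -0.001 -0.001]
 [ 0.361  0.915  0.178  0.502]
 [ 0.067  0.165 -0.984  0.73 ]] tilt 10.260964413021085
```

```bash
for i in 1 2 3; do python3 -m pendant '[[30,80,-300,0],[30,80,-300,0]]'|head -2;python3 st.py; done
```

```text
t: 4.55
tool_pos: [-0.0008, 0.5052, 0.755]
[-2.041  0.119  0.512  0.797 -0.074  2.004 -0.382]
[[-0.93   0.367 -0.002 -0.001]
 [ 0.356  0.905  0.233  0.505]
 [ 0.087  0.216 -0.972  0.755]] tilt 13.470635496175348
t: 4.75
tool_pos: [-0.0, 0.5033, 0.7793]
[-2.061  0.112  0.538  0.751 -0.076  2.004 -0.382]
[[-0.93   0.367 -0.001 -0.   ]
 [ 0.352  0.892  0.285  0.503]
 [ 0.106  0.264 -0.959  0.779]] tilt 16.539504268902615
t: 4.95
tool_pos: [0.0007, 0.4967, 0.8038]
[-2.113  0.099  0.593  0.712 -0.077  2.004 -0.381]
[[-0.93   0.368 -0.002  0.001]
 [ 0.346  0.876  0.335  0.497]
 [ 0.125  0.311 -0.942  0.804]] tilt 19.594375865260428
```

```bash
for i in 1 2 3; do python3 -m pendant '[[50,130,-300,0],[50,130,-300,0]]'|head -2;python3 st.py; done
```

```text
t: 5.15
tool_pos: [0.0008, 0.4997, 0.8272]
[-2.07   0.108  0.56   0.649 -0.085  2.004 -0.38 ]
[[-0.93   0.367 -0.002  0.001]
 [ 0.338  0.859  0.385  0.5  ]
 [ 0.143  0.358 -0.923  0.827]] tilt 22.664222896642112
t: 5.35
tool_pos: [0.0015, 0.4975, 0.8503]
[-2.064  0.109  0.563  0.596 -0.092  2.004 -0.38 ]
[[-0.93   0.368 -0.002  0.001]
 [ 0.331  0.838  0.433  0.498]
 [ 0.161  0.402 -0.901  0.85 ]] tilt 25.66067931393485
t: 5.55
tool_pos: [0.002, 0.4903, 0.8737]
[-2.089  0.102  0.594  0.551 -0.096  2.003 -0.38 ]
[[-0.93   0.368 -0.002  0.002]
 [ 0.322  0.816  0.479  0.49 ]
 [ 0.178  0.445 -0.878  0.874]] tilt 28.645468797047226
```

```bash
for i in 1 2 3; do python3 -m pendant '[[65,160,-300,0],[65,160,-300,0]]'|head -2;python3 st.py; done
```

```text
t: 5.75
tool_pos: [0.0015, 0.4863, 0.8962]
[-2.08   0.104  0.596  0.497 -0.106  2.003 -0.38 ]
[[-0.93   0.368 -0.002  0.002]
 [ 0.312  0.792  0.524  0.486]
 [ 0.194  0.487 -0.852  0.896]] tilt 31.60491338354672
t: 5.95
tool_pos: [0.0013, 0.4778, 0.9181]
[-2.104  0.099  0.629  0.453 -0.113  2.003 -0.381]
[[-0.93   0.368 -0.002  0.001]
 [ 0.303  0.767  0.566  0.478]
 [ 0.21   0.526 -0.824  0.918]] tilt 34.483066995967825
t: 6.15
tool_pos: [0.0011, 0.4651, 0.9397]
[-2.165  0.088  0.694  0.416 -0.117  2.003 -0.382]
[[-0.93   0.368 -0.002  0.001]
 [ 0.292  0.74   0.606  0.465]
 [ 0.225  0.563 -0.795  0.94 ]] tilt 37.3296051050579
```

```bash
python3 -m pendant '[[-43,-23,5,0.1],[-86,-46,10,0.2],[-129,-69,15,0.3],[-172,-92,20,0.4],[-215,-115,25,0.5],[-258,-138,30,0.6],[-301,-161,35,0.7],[-344,-184,40,0.8],[-387,-207,45,0.9],[-430,-230,50,1.0],[-473,-253,55,1.1],[-516,-276,60,1.194]]'|head -2;python3 st.py
```

```text
t: 7.35
tool_pos: [0.195, 0.3013, 0.7724]
[-1.285 -0.38   0.291  1.268 -0.23   1.702 -0.668]
[[-0.398  0.918 -0.005  0.195]
 [ 0.742  0.324  0.586  0.301]
 [ 0.54   0.23  -0.81   0.772]] tilt 35.90362792344915
```

```bash
python3 -m pendant '[[-30,36,18,0.05],[-60,72,36,0.1],[-90,108,54,0.15],[-120,143,71,0.2],[-150,180,90,0.25],[-180,215,107,0.3],[-210,250,125,0.35],[-240,286,142,0.41],[-267,321,160,0.41],[-267,321,160,0.41],[-267,321,160,0.41]]'|head -2;python3 st.py
```

```text
t: 8.45
tool_pos: [0.5958, 0.302, 0.5724]
[-0.887  0.413  1.053  1.153 -1.     1.762 -0.071]
[[ 0.002  1.    -0.004  0.596]
 [ 0.811  0.001  0.585  0.302]
 [ 0.585 -0.005 -0.811  0.572]] tilt 35.77975769422423
```

```bash
python3 -m pendant '[[-48,5,-6,0],[-96,10,-12,0],[-144,15,-18,0],[-192,20,-24,0],[-240,25,-30,0],[-240,25,-30,0]]'|head -2;python3 st.py;python3 -m pendant '[[-48,5,-6,0],[-96,10,-12,0],[-144,15,-18,0],[-177,20,-24,0],[-177,20,-24,0]]'|head -2;python3 st.py
```

```text
t: 9.05
tool_pos: [0.6191, 0.0859, 0.4578]
[-0.556  0.478  1.051  1.35  -0.985  1.808  0.388]
[[ 0.004  1.    -0.     0.619]
 [ 0.809 -0.003  0.587  0.086]
 [ 0.587 -0.003 -0.809  0.458]] tilt 35.974637629137604
t: 9.55
tool_pos: [0.6399, -0.0691, 0.3735]
[-0.231  0.651  0.998  1.309 -1.015  1.872  0.676]
[[ 0.002  1.    -0.002  0.64 ]
 [ 0.81  -0.001  0.587 -0.069]
 [ 0.587 -0.003 -0.81   0.373]] tilt 35.912769641180816
```

```bash
cat > look.py <<'E'
from h import *
import sys
name=sys.argv[1]; things=sys.argv[2:]
T=toolT(); im,d=eyes.snapshot('wrist'); save(name+'.png',np.clip(im.astype(float)*1.5,0,255).astype(np.uint8))
cam=camT('wrist',T); X=cloud('wrist',d,cam); np.savez(name+'.npz',d=d,X=X)
for n in things:
    for r in nets.silhouettes('wrist',n)[:3]:
        m=r['region']; p=X[m]; p=p[~np.isnan(p[:,0])]
        if len(p)<10: continue
        z=np.percentile(p[:,2],95); t=p[abs(p[:,2]-z)<.005]
        print(n,round(r['confidence'],2),np.round(r['xy']),m.sum(),'z95',round(z,4),'top rect',[np.round(q,1) for q in cv2.minAreaRect((t[:,:2]*1000).astype(np.float32))],'ext',np.round(np.percentile(p,[3,97],axis=0),3).tolist())
E
python3 look.py w1 offcut_tall offcut_low size_slide
```

```text
offcut_tall 0.79 [290. 186.] 275 z95 0.0644 top rect [array([660.5, 109.7]), array([34.1, 23.7]), np.float64(80.0)] ext [[0.648, 0.093, 0.038], [0.673, 0.125, 0.065]]
offcut_tall 0.51 [204. 188.] 304 z95 0.0583 top rect [array([495.7, 108.3]), array([21.9, 39.5]), np.float64(8.5)] ext [[0.485, 0.088, 0.037], [0.508, 0.126, 0.058]]
offcut_low 0.6 [205. 188.] 317 z95 0.0583 top rect [array([495.7, 108.3]), array([21.9, 39.5]), np.float64(8.5)] ext [[0.486, 0.088, 0.034], [0.508, 0.126, 0.058]]
size_slide 0.62 [260. 195.] 243 z95 0.0689 top rect [array([599.8, 106.8]), array([11.4, 22.3]), np.float64(0.7)] ext [[0.587, 0.077, 0.031], [0.609, 0.122, 0.069]]
```

View pics/w1.png

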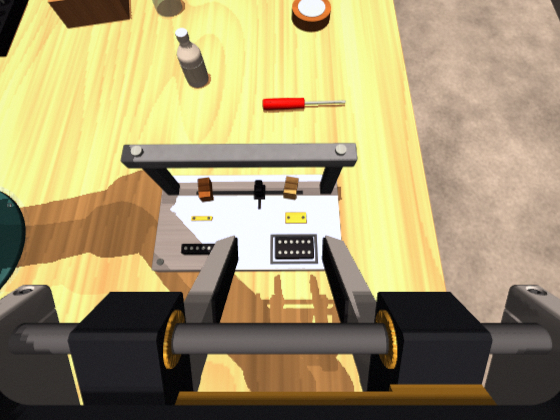

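Wrist view: tall offcut at (290,186), low at (205,188), slide at (260,195), the wide tab and framed wide pickup at (296,217)/(295,247); sizes and heights match the text. Going for the tall one.

```bash
python3 -m pendant '[[-30,15,20,0],[-46,20,60,0],[-46,20,105,0],[-46,20,150,0],[-46,20,195,0],[-46,20,240,0],[-46,20,280,0],[-46,20,310,0],[-46,20,310,0]]' 0.2|head -2;python3 st.py; python3 look.py w2 offcut_tall size_slide
```

```text
t: 10.65
tool_pos: [0.6585, 0.0835, 0.0945]
[-0.367  0.827  0.74   1.627 -1.165  1.38   0.824]
[[-0.005  1.    -0.008  0.658]
 [ 0.808  0.009  0.589  0.084]
 [ 0.589 -0.004 -0.808  0.095]] tilt 36.09486021069493
offcut_tall 0.71 [280. 226.] 1350 z95 0.0641 top rect [array([660.7, 110.5]), array([34. , 24.2]), np.float64(79.6)] ext [[0.648, 0.093, 0.041], [0.672, 0.125, 0.064]]
size_slide 0.93 [212. 230.] 967 z95 0.0687 top rect [array([599.7, 107.8]), array([13.9, 22.9]), np.float64(0.0)] ext [[0.592, 0.094, 0.035], [0.61, 0.119, 0.069]]
```

```bash
python3 -m pendant '[[-3,2,20,0],[-6,2,40,0],[-6,2,54,0],[-6,2,62,0],[-6,2,62,0]]' 0.2;python3 st.py
```

```text
t: 11.3
tool_pos: [0.662, 0.1097, 0.0427]
orientation: [-0.219, 0.672, 0.673, 0.218]
contact_force: [0.6, 0.4, 0.1]
width: 0.0564
gripper_force: 0.0
[-0.33   0.856  0.61   1.642 -1.174  1.256  0.831]
[[-0.002  1.    -0.003  0.662]
 [ 0.809  0.003  0.587  0.11 ]
 [ 0.587 -0.001 -0.809  0.043]] tilt 35.96524283706609
```

```bash
python3 -m pendant '[[5,-1,4,0],[5,-1,4,0]]' - 20 | head -2; python3 -m pendant '[[0,0,0,0],[0,0,0,0],[0,0,0,0],[0,0,0,0],[0,0,0,0],[0,0,0,0]]' -1 20
```

```text
t: 11.5
tool_pos: [0.6611, 0.1166, 0.0427]
t: 12.1
tool_pos: [0.6608, 0.116, 0.0418]
orientation: [-0.219, 0.672, 0.673, 0.217]
contact_force: [-0.5, -1.2, 0.0]
width: 0.0236
gripper_force: 20.0
```

```bash
python3 -m pendant '[[0,0,-40,0],[0,0,-85,0],[0,0,-130,0],[0,0,-175,0],[-20,-8,-205,0],[-60,-25,-230,0],[-100,-41,-252,0],[-140,-58,-274,0],[-180,-74,-297,0],[-220,-90,-320,0],[-255,-105,-342,0],[-270,-111,-354,0]]';python3 st.py
```

```text
t: 13.3
tool_pos: [0.5487, -0.3145, 0.1692]
orientation: [-0.219, 0.674, 0.672, 0.217]
contact_force: [-0.2, 0.5, -0.3]
width: 0.024
gripper_force: 20.0
[ 0.272  0.862  0.765  1.352 -0.881  1.735  1.13 ]
[[ 0.003  1.    -0.002  0.549]
 [ 0.81  -0.001  0.587 -0.315]
 [ 0.587 -0.004 -0.81   0.169]] tilt 35.91110966658288
```

```bash
python3 -m pendant '[[-20,0,28,0],[-42,0,58,0],[-62,0,86,0],[-76,0,105,0],[-82,0,114,0],[-82,0,114,0]]';python3 -m pendant '[[0,0,0,0],[0,0,0,0],[0,0,0,0]]' 0.2; python3 -m pendant '[[5,0,-40,0],[10,0,-80,0],[10,0,-120,0],[10,0,-120,0]]'|head -2; python3 look.py w3 offcut_tall; python3 st.py
```

```text
t: 13.9
tool_pos: [0.5507, -0.3098, 0.0288]
orientation: [-0.22, 0.672, 0.673, 0.217]
contact_force: [0.0, 0.4, 0.0]
width: 0.0237
gripper_force: 20.0
t: 14.2
tool_pos: [0.5514, -0.3104, 0.0308]
orientation: [-0.218, 0.672, 0.674, 0.218]
contact_force: [0.8, -0.1, -0.2]
width: 0.0443
gripper_force: 0.0
t: 14.6
tool_pos: [0.5512, -0.3766, 0.1374]
offcut_tall 0.95 [279. 211.] 855 z95 0.0391 top rect [array([ 551.7, -315.9]), array([23.8, 34.4]), np.float64(0.5)] ext [[0.541, -0.333, 0.008], [0.563, -0.3, 0.039]]
offcut_tall 0.69 [246. 218.] 19186 z95 0.0459 top rect [array([ 514.7, -324.9]), array([180.1, 130.1]), np.float64(5.9)] ext [[0.427, -0.389, 0.005], [0.598, -0.259, 0.046]]
offcut_tall 0.54 [239.   7.] 451 z95 0.0445 top rect [array([497.6, -15.3]), array([69.2,  4.5]), np.float64(0.2)] ext [[0.465, -0.017, 0.033], [0.531, -0.013, 0.045]]
[ 0.377  0.969  0.743  1.226 -0.899  1.757  1.165]
[[-0.002  1.    -0.002  0.551]
 [ 0.81   0.002  0.586 -0.373]
 [ 0.586 -0.    -0.81   0.133]] tilt 35.89745975769605
```

```bash
python3 -m pendant '[[38,-4,5,0],[80,-10,25,0],[120,-18,46,0],[162,-26,68,0],[204,-34,90,0],[246,-42,112,0],[288,-50,135,0],[325,-55,152,0],[339,-55,160,0],[339,-55,160,0]]' 0.2 20|head -2;python3 st.py; python3 look.py w4 offcut_low size_slide
```

```text
t: 15.7
tool_pos: [0.4946, -0.0005, 0.2022]
[-0.322  0.437  0.808  1.925 -0.871  1.395  0.877]
[[-0.005  1.    -0.006  0.495]
 [ 0.808  0.008  0.589 -0.001]
 [ 0.589 -0.002 -0.808  0.202]] tilt 36.0696571912591
offcut_low 0.55 [281. 187.] 621 z95 0.0582 top rect [array([495.4, 108.5]), array([22.2, 40. ]), np.float64(8.5)] ext [[0.484, 0.088, 0.036], [0.507, 0.127, 0.058]]
size_slide 0.96 [363. 192.] 550 z95 0.0685 top rect [array([599. , 106.9]), array([22.4, 13.5]), np.float64(86.8)] ext [[0.589, 0.08, 0.035], [0.606, 0.118, 0.069]]
```

```bash
python3 -m pendant '[[-1,1,45,0],[-2,1,90,0],[-2,1,130,0],[-2,1,160,0],[-2,1,182,0],[-2,1,197,0],[-2,1,197,0]]' 0.2|head -2;python3 st.py
```

```text
t: 16.55
tool_pos: [0.4949, 0.1097, 0.0399]
[-0.352  0.64   0.575  2.068 -1.161  1.089  1.031]
[[ 0.     1.    -0.005  0.495]
 [ 0.81   0.003  0.587  0.11 ]
 [ 0.587 -0.004 -0.809  0.04 ]] tilt 35.95319909738737
```

```bash
python3 -m pendant '[[4,0,3,0],[4,0,3,0],[4,0,3,0]]' | head -2; python3 -m pendant '[[0,0,0,0],[0,0,0,0],[0,0,0,0],[0,0,0,0],[0,0,0,0],[0,0,0,0]]' -1 20
```

```text
t: 16.85
tool_pos: [0.4962, 0.1144, 0.0421]
t: 17.45
tool_pos: [0.4958, 0.1149, 0.0416]
orientation: [-0.219, 0.672, 0.673, 0.217]
contact_force: [-0.9, 0.1, 0.6]
width: 0.0219
gripper_force: 20.0
```

```bash
python3 -m pendant '[[0,0,-40,0],[0,0,-85,0],[0,0,-130,0],[0,0,-175,0],[-20,-2,-205,0],[-60,-5,-230,0],[-100,-8,-252,0],[-140,-11,-274,0],[-180,-14,-297,0],[-220,-17,-320,0],[-255,-20,-342,0],[-270,-21,-354,0]]';python3 st.py
```

```text
t: 18.65
tool_pos: [0.4748, -0.315, 0.1685]
orientation: [-0.219, 0.673, 0.672, 0.217]
contact_force: [-0.4, 0.2, 0.1]
width: 0.0218
gripper_force: 20.0
[ 0.292  0.775  0.769  1.514 -0.799  1.682  1.231]
[[ 0.002  1.    -0.003  0.475]
 [ 0.81  -0.     0.587 -0.315]
 [ 0.587 -0.004 -0.81   0.169]] tilt 35.92487791243815
```

```bash
python3 -m pendant '[[-20,0,28,0],[-42,0,58,0],[-62,0,86,0],[-76,0,105,0],[-82,0,114,0],[-82,0,114,0]]'|head -2;python3 -m pendant '[[0,0,0,0],[0,0,0,0],[0,0,0,0]]' 0.2|head -2; python3 -m pendant '[[5,0,-40,0],[10,0,-80,0],[10,0,-120,0],[10,0,-120,0]]'|head -2; python3 look.py w5 offcut_tall offcut_low; python3 st.py
```

```text
t: 19.25
tool_pos: [0.4756, -0.3106, 0.0282]
t: 19.55
tool_pos: [0.4764, -0.3114, 0.0302]
t: 19.95
tool_pos: [0.4762, -0.3775, 0.1366]
offcut_tall 0.93 [345. 212.] 1042 z95 0.0389 top rect [array([ 551.6, -315.9]), array([24.8, 34.5]), np.float64(1.1)] ext [[0.539, -0.333, 0.006], [0.563, -0.299, 0.039]]
offcut_low 0.68 [279. 214.] 807 z95 0.0331 top rect [array([ 477.5, -317.7]), array([21.3, 40.5]), np.float64(0.6)] ext [[0.467, -0.338, 0.014], [0.487, -0.299, 0.033]]
[ 0.398  0.887  0.743  1.396 -0.819  1.702  1.278]
[[-0.002  1.    -0.003  0.476]
 [ 0.809  0.003  0.588 -0.373]
 [ 0.588 -0.001 -0.809  0.132]] tilt 35.9863118743233
```

View pics/w5.png

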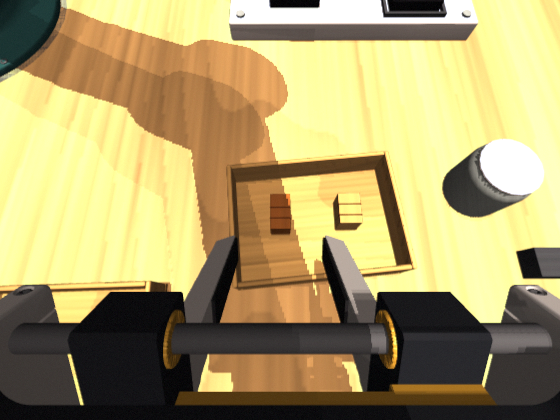

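Both offcuts are upright in the tray, at (279,214) and (345,212). Now the slide.

```bash
python3 -m pendant '[[38,10,5,0],[78,24,22,0],[118,40,42,0],[158,56,62,0],[198,72,84,0],[238,88,106,0],[278,104,128,0],[318,116,148,0],[343,124,160,0],[343,124,160,0]]' 0.2 20|head -2;python3 st.py; python3 look.py w6 size_slide
```

```text
t: 21.1
tool_pos: [0.5994, 0.0043, 0.2037]
[-0.243  0.592  0.711  1.674 -0.939  1.457  0.784]
[[-0.007  1.    -0.007  0.599]
 [ 0.808  0.01   0.589  0.004]
 [ 0.589 -0.002 -0.808  0.204]] tilt 36.09435307713362
size_slide 0.64 [284. 195.] 481 z95 0.0685 top rect [array([599.5, 107.8]), array([12.4, 24.1]), np.float64(0.2)] ext [[0.589, 0.079, 0.035], [0.61, 0.119, 0.069]]
```

```bash
python3 -m pendant '[[-1,0,45,0],[-2,0,90,0],[-4,0,130,0],[-4,0,160,0],[-4,0,182,0],[-4,0,196,0],[-4,0,196,0],[-4,0,196,0]]' 0.2|head -2;python3 st.py;python3 -m pendant '[[0,0,0,0],[0,0,0,0],[0,0,0,0],[0,0,0,0],[0,0,0,0],[0,0,0,0]]' -1 25
```

```text
t: 22.0
tool_pos: [0.5991, 0.1091, 0.0432]
[-0.313  0.753  0.551  1.811 -1.137  1.167  0.893]
[[-0.001  1.    -0.002  0.599]
 [ 0.81   0.002  0.587  0.109]
 [ 0.587 -0.001 -0.81   0.043]] tilt 35.92963715653229
t: 22.6
tool_pos: [0.5988, 0.1104, 0.0429]
orientation: [-0.219, 0.672, 0.673, 0.217]
contact_force: [-0.7, -1.3, 0.4]
width: 0.0138
gripper_force: 25.0
```

Gripped (13.8 mm). Slide toward +x, slowly near the stop.

```bash
python3 -m pendant '[[0,10,0,0],[0,22,0,0],[0,34,0,0],[0,46,0,0],[0,56,0,0],[0,62,0,0],[0,66,0,0],[0,66,0,0]]';python3 -m pendant '[[0,2,0,0],[0,4,0,0],[0,6,0,0],[0,6,0,0]]'
```

```text
t: 23.4
tool_pos: [0.6658, 0.1107, 0.0429]
orientation: [-0.219, 0.672, 0.673, 0.218]
contact_force: [2.8, 0.7, 2.4]
width: 0.0139
gripper_force: 25.0
t: 23.8
tool_pos: [0.6691, 0.1108, 0.0428]
orientation: [-0.221, 0.671, 0.673, 0.217]
contact_force: [-16.4, -2.6, 14.3]
width: 0.0142
gripper_force: 25.0
```

```bash
python3 -m pendant '[[0,1,0,0],[0,1,0,0],[0,1,0,0]]' | sed -n 2,4p; python3 -m pendant '[[0,-2,0,0],[0,-2,0,0],[0,-2,0,0],[0,-2,0,0]]' 0.2; python3 -m pendant '[[0,0,-30,0],[0,0,-75,0],[0,0,-120,0],[0,0,-165,0],[0,0,-200,0],[0,0,-200,0]]'|head -2; python3 look.py w7 size_slide tab_wide pickup_wide; python3 st.py
```

```text
tool_pos: [0.6692, 0.1107, 0.0428]
orientation: [-0.222, 0.671, 0.673, 0.216]
contact_force: [-22.8, -3.4, 18.7]
t: 24.5
tool_pos: [0.6699, 0.1106, 0.0426]
orientation: [-0.219, 0.672, 0.673, 0.217]
contact_force: [0.2, 0.4, -0.7]
width: 0.0421
gripper_force: 0.0
t: 25.1
tool_pos: [0.6717, -0.011, 0.2085]
size_slide 0.81 [280. 186.] 424 z95 0.0686 top rect [array([670. , 107.5]), array([12.7, 23.6]), np.float64(0.3)] ext [[0.659, 0.086, 0.034], [0.679, 0.118, 0.069]]
tab_wide 0.77 [277. 224.] 505 z95 0.0362 top rect [array([669.1,  54.6]), array([21.5, 40.9]), np.float64(89.9)] ext [[0.65, 0.045, 0.032], [0.688, 0.065, 0.036]]
pickup_wide 0.64 [268. 270.] 1869 z95 0.0508 top rect [array([664.5,  -4.6]), array([68.7, 36.8]), np.float64(0.0)] ext [[0.633, -0.023, 0.047], [0.697, 0.012, 0.051]]
[-0.169  0.701  0.655  1.476 -0.968  1.506  0.71 ]
[[-0.001  1.    -0.005  0.67 ]
 [ 0.809  0.004  0.588 -0.006]
 [ 0.588 -0.003 -0.809  0.203]] tilt 36.00572292966468
```

View pics/w7.png

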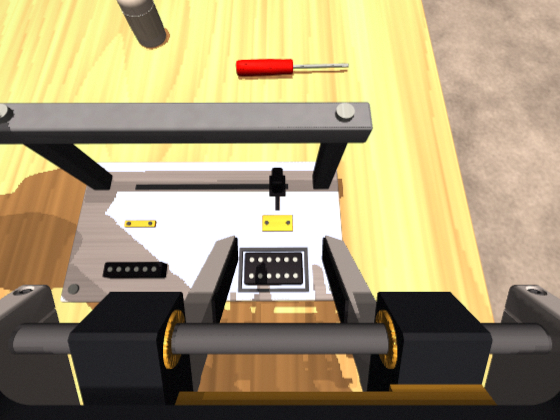

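The slide (280,186) is at the wide tab (277,224), against its stop: 23 N of resistance at x=0.669–0.670, where the stop should be. The gripper is empty and clear, so I'm handing in.

```bash
python3 -c "
from bench import bot; print(bot.job_done())"
```

```text
the job is handed in; nothing more can be done
None
```

I handed the job in (no verdict came back): both offcuts went into the left-most tray, then the slide went home against its stop at the wide-tab end, and the gripper is empty and clear.

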